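Shut down the carving station: knob to its off stop, then clamp thrown back

TASK

The carving demonstration is over. First work the carver's speed knob round anticlockwise by its orange stud until it rests against its off stop (at the red dot), without forcing it or leaning hard on the unit; only then throw the red clamp handle back over centre, away from the plaque, so that it stays lying fully back and the plaque is free. Leave the plaque in its nest and the mallet, chisel and jar where they are, with nothing knocked over.

Things in the scene. Friction and masses are not known exactly. Their poses are not given: they have to be found in the camera images.
- unit: Blue power unit of the carver, fixed to the table: a box 160 (x) x 170 (y) x 50 mm tilted 0.35 rad towards its -x, standing on its front lower edge and a rear stand. Origin on the table, about 75 mm behind the front edge; x to the rear, y left, z up. The knob sits mid-way on its grey top face, about 77 mm over the table, ringed by white scale dots, with a red dot at the off stop.
- speed_knob (a joint): Speed knob, rad. 0 = resting against the off stop (fully anticlockwise seen from above, stud beside the red dot); grows clockwise to 5.24. It is stiff (about 0.14 N m) and stays where it is left.
- knob_top (a point): Point on the knob's axis, on the flat top of its black disc (disc 90 mm across, 12 mm high, too wide to grip). z along the knob's axis away from the face (tilted 0.35 rad from vertical), x from the axis towards the stud; this frame turns with the knob. Anticlockwise is positive rotation about this z.
- stud_top (a point): Top centre of the orange stud, a round peg 14 to 16 mm thick that stands 26 mm out of the disc, its axis 34 mm from the knob's axis. Same axes as knob_top.
- fixture: Plywood carving board 250 (x) x 170 (y) x 15 mm, fixed to the table; origin at the centre of its underside; z up. The plaque's nest is on its -x part (fences 29 mm high over the table), the steel toggle clamp on its +x part.
- clamp (a joint): Toggle clamp, rad. 0 = rubber pad down on the plaque; grows as the pad lifts and the handle swings towards the fixture's +x; 1.4 = fully back against its stop. Its own weight holds it at either end; it balances over centre at about 0.7 and, let go past 1.0, falls fully back.
- clamp_hinge (a point): Hinge axis of the clamp, 55 mm above the table; axes as the fixture's. The hinge runs along y. At joint 0 the steel bar runs 105 mm from here towards -x (14 mm wide, 12 mm high), and the handle runs up, leaning 0.25 rad to +x; both turn together.
- handle_end (a point): Far end of the red handle, 110 mm from the hinge. The red grip is a round bar 20 mm thick that covers the outer 75 mm of the handle (from 35 to 110 mm from the hinge).
- plaque: Oak plaque 100 (x) x 120 (y) x 20 mm with a carved rosette, loose in the nest, under the clamp's pad; origin at the centre of its underside.
- mallet: Brown wooden carving mallet standing on its head, 72 mm across, 178 mm tall; origin at the centre of its foot.
- chisel: Carving chisel lying on the table in front of the unit, about 200 mm long along its x, handle 26 mm thick; origin on the table near its middle.
- jar: Glass jar with a yellow cap, 60 mm across, 75 mm tall, standing behind the unit; origin at the centre of its foot.
Things that resemble listed ones, but are neither listed nor needed, are in the scene too. There is more than one size of the mallet; the one meant has the size given above. There is more than one size of the unit; the one meant has the size given above.

How it is judged:
On the way, in this order (a step that is already met when the one before it is completed fails the run):
1. the speed knob rests against its off stop (within 0.06 rad) (value of joint speed_knob below 0.06 rad), for 0.3 s.
2. the toggle clamp has been thrown back (past 1.25 rad) (value of joint clamp above 1.25 rad), for 0.2 s.
At the end, for the whole second after the job is handed in: Knob within 0.06 rad of its off stop, clamp past 1.25 rad and at rest, plaque within 10 mm of where it began and flat in its nest, mallet, chisel and jar within 30 mm of where they began, mallet and jar upright (value of joint speed_knob below 0.06 rad and value of joint clamp above 1.25 rad and velocity of joint clamp below 0.1 rad/s and distance of plaque from where it was at the start of the episode below 0.01 m and angle between plaque's own z axis and vertical below 0.05 rad and linear speed of plaque below 0.02 m/s and distance of each of mallet, chisel, jar from where it was at the start of the episode below 0.03 m and angle between each of mallet, jar's own z axis and vertical below 0.2 rad); the robot touches nothing.
It fails at once if the knob or the unit is forced (pushed with more than 40 N) (contact force between anything else and unit above 40 N).
It fails at once if the plaque is dragged out of place (over 15 mm) (distance of plaque from where it was at the start of the episode above 0.015 m).
It fails at once if the mallet or the jar is knocked over (angle between any of mallet, jar's own z axis and vertical above 0.6 rad).
It also fails if it takes over 67 s, if anything falls off the work surface, if the arm or the gripper's body presses on something with over 40 N, if the wrist force passes 120 N, or if a joint passes its speed limit or range.

ROBOT

A 6-joint arm with a two-finger parallel gripper is mounted at the origin on the work surface. World frame = base frame: x ahead of the robot, y to its left, z up, the work surface at z = 0. Lengths are in m, angles in rad, forces in N, time in s.
With the tool pointing down it reaches from about 0.425 to 0.925 m from the base axis. Payload 12.5 kg.
Tool frame: the origin (TCP) lies midway between the tips of the shut fingers; the grasp point (between the pads) lies 19 mm behind it (bot.tcp_to_grasp is the distance from the TCP to the grasp point, in m); z points along the fingers, y is the direction in which the jaws open and shut (so a half turn about z gives the same grasp; the last joint's range is limited). The gripper opens to 85 mm and grips with 20 to 120 N. Pads are 22 mm wide; open, the fingers measure 114 mm over their backs; the gripper's body (76 mm by 85 mm) begins 54 mm behind the grasp point. The pads swing forward as they close: fully open they stand 13 mm farther back than shut.
Start: joints at [1.198, 0.491, 1.559, -0, 1.092, -0.106], TCP at [0.165, 0.603, 0.231] pointing down, gripper open.
Joint ranges: [-3.1, 3.1], [-0.84, 2.19], [0.05, 2.79], [-1.13, 4.28], [0.06, 2.93], [-2.69, 2.69]. Speed limits (rad/s): [2.22, 2.22, 2.79, 3.14, 3.14, 3.14].

INTERFACE

Orientations are given as a rotation vector (axis times angle).
In Python, from workcell import bot gives the robot as it stands.
- The arm moves only by the tool step_arm, never from a script. Its argument "commands" is text: rows parted by semicolons, each of 4 numbers parted by spaces: the shift along the world's x, y, z in m, then the turn about the world's z in degrees. In form: tx ty tz spin; .... A call has 1 to 10 rows; each row is the pose to reach, as a shift and turn from the pose commanded when the call began; what a row does not reach only later rows make up. A row lasts 1/10 s, in which the tool goes at most 50 mm and 8.59 degrees, less where a joint would pass 70% of its speed; a pose out of reach is approached as far as the arm can. A call with a gripper value outside its range is refused whole. "gripper" is the closure in counts, from 0 (fully open) to 255 (shut), set as the call begins (left out, the last holds). The fingers move at their own pace and stop on an object; "grip_force" is the grip in N (left out, the last holds). Time passes only in rows, so rows that repeat a pose let the fingers close. It gives the time, the measured TCP pose, the force and the opening at its end, in the units of the state.
- bot.sense(): the state, without advancing time (a new reading comes with each control period).
- bot.read_camera(name): name is "scene" or "top" or "wrist"; returns (picture, depth): 420x560x3 uint8, red, green, blue; 420x560 float32, m along the optical axis (not along the pixel's ray), 0 where there is no reading.
- bot.camera_params(name): a dict with "intrinsics" (3x3 intrinsics, pixels), "D" ([k1, k2, p1, p2, k3] as OpenCV has them; the pictures are not rectified), "xyz" and "attitude" of the camera in the world. Camera axes: x right, y down, z forward; pixel columns grow to the right and rows downward; lengths in m; the calibration is good to about 2 mm. A picture is of the moment at which its call begins: read the wrist's pose just before it. camera_params takes no time and is no camera call; for the wrist camera it gives the pose at the moment of the call.
- bot.finish_job(): hands the job in, once; it reports no verdict.
Trained networks look in the newest picture that a camera, given by its name, has taken for a name from the list of things; names that differ only in an ending like _2 or _b are one class to them, and where a whole thing is asked for, a point or a joint stands for the part that bears it (a point fixed in the world has none). Each returns a list of dicts, best first, with "confidence" (0 to 1); they miss things now and then, are a little off and sometimes report something else, mostly with a low value. They report only what shows in the picture. A call takes as long as a camera call. They do not tell look-alikes from the thing itself.
- bot.spot_in(camera, thing): "at" ([column, row] in pixels, amid what is visible of it).
- bot.landmark_of(camera, thing): "at" ([column, row] in pixels: a listed point, or the origin of a listed thing).
The state is a dict: "time_s": time; "joint_positions": joint angles; "dq": joint speeds; "tau": joint torques, N m; "position": TCP position; "tcp_rot": TCP orientation; "wrist_force": force on the tool from outside, world axes, zero at the start; "ft_torque": the same for the moment, N m; "width": finger opening in m.
Only numpy, scipy, OpenCV 4.12 (cv2) and the standard library are available. Lean on these libraries where they do the work, as an engineer would, in place of code of your own. Each camera call takes 0.05 s, during which the arm holds its last target.

## Working session

There is one attempt and no reset: what is moved stays moved. The work goes in short steps, Python scripts to look and compute and a tool call to move; the robot and the scene stay as the last step left them, time stands still between calls to the robot, and variables do not carry over. Pictures are saved under pics/ and viewed, and the job is handed in when it is done.

Besides the shell and the picture viewer there is one more tool, called after "Call:" by a JSON object that holds its "api" and its "payload", one argument or row to a line. step_arm: Moves the arm, as the interface text tells. Its arguments: {"type":"object","properties":{"commands":{"type":"string"},"gripper":{"type":"number"},"grip_force":{"type":"number"}},"required":["commands"]}

```bash
mkdir -p pics; ls; cat > h.py <<'E'
import numpy as np, cv2
from workcell import bot
from scipy.spatial.transform import Rotation as R
def rot(a):
    a=np.array(a,float)
    return a if a.shape==(3,3) else (R.from_rotvec(a).as_matrix() if a.size==3 else R.from_quat(a).as_matrix())
def snap(c,name=None):
    P=bot.camera_params(c); im,d=bot.read_camera(c)
    if name: cv2.imwrite('pics/'+name,im[:,:,::-1])
    return P,im,d
def ray(P,uv):
    K=np.array(P['intrinsics']);D=np.array(P['D'],float)
    n=cv2.undistortPoints(np.array([[uv]],float),K,D)[0,0]
    return np.array(P['xyz']),rot(P['attitude'])@np.array([n[0],n[1],1])
def at_z(P,uv,z):
    o,r=ray(P,uv); return o+r*(z-o[2])/r[2]
def at_d(P,d,uv):
    u,v=map(int,np.round(uv)); w=d[max(v-1,0):v+2,max(u-1,0):u+2]; w=w[w>0]
    if not len(w): return None
    o,r=ray(P,uv); return o+r*np.median(w)
def proj(P,X):
    Rm=rot(P['attitude']); Xc=(np.atleast_2d(X)-np.array(P['xyz']))@Rm
    return cv2.projectPoints(Xc,np.zeros(3),np.zeros(3),np.array(P['intrinsics']),np.array(P['D'],float))[0][:,0]
E
python3 - <<'E'
from h import *
np.set_printoptions(precision=4,suppress=True)
print(bot.sense())
for c in ('scene','top'):
    P,im,d=snap(c,c+'0.png'); print(c,P['xyz'],P['attitude'])
    np.savez(c+'0.npz',im=im,d=d)
    for t in ('unit','knob_top','stud_top','clamp_hinge','handle_end','plaque','mallet','chisel','jar','fixture'):
        for r in bot.landmark_of(c,t)[:3]:
            p=at_d(P,d,r['at']); print(t,np.round(r['at'],1),round(r['confidence'],2),p)
E
```

```text
pics
{'time_s': 0.0, 'joint_positions': array([ 1.1984,  0.4916,  1.5595,  0.    ,  1.0917, -0.1056]), 'dq': array([ 0.0025, -0.0001,  0.0006, -0.0008, -0.0002,  0.0003]), 'tau': array([  0.0007, -61.8453, -26.1586,  -0.0001,   0.0041,   0.    ]), 'position': array([0.1647, 0.6027, 0.2307]), 'tcp_rot': array([-0.4178, -3.1134,  0.0018]), 'wrist_force': array([ 0.4536, -0.4629, -0.3862]), 'ft_torque': array([ 0.0265, -0.0231, -0.0102]), 'width': 0.08525764527692466}
scene [ 1.0056 -0.4725  0.9062] [-2.2669 -0.8672  0.3614]
unit [303.7 278.9] 0.58 [ 0.6215 -0.0336  0.0732]
unit [323.6 197. ] 0.56 [0.5052 0.1709 0.0831]
knob_top [299.6 259.7] 0.77 [0.5797 0.0006 0.069 ]
knob_top [325.5 166.4] 0.76 [0.4434 0.2526 0.0897]
knob_top [316.2 164.1] 0.69 [0.4409 0.2183 0.1187]
stud_top [319.2 163.3] 0.9 [0.4143 0.263  0.0763]
stud_top [298.1 242.6] 0.82 [0.5076 0.0757 0.0003]
stud_top [215.4 316.6] 0.17 [ 0.5974 -0.2428  0.1585]
clamp_hinge [211.7 335.6] 0.97 [ 0.577  -0.2492  0.074 ]
handle_end [212.8 314.8] 0.89 [ 0.5924 -0.2441  0.1607]
plaque [174.1 311.3] 0.76 [ 0.4556 -0.2537  0.0342]
ma
[... 516 characters left out ...]
 0.71 [0.4475 0.2502 0.0923]
knob_top [301.6 172. ] 0.61 [ 0.5864 -0.006   0.0723]
stud_top [219.6 224.9] 0.67 [0.4387 0.2155 0.1164]
stud_top [289.5 180.7] 0.63 [0.5651 0.0277 0.059 ]
clamp_hinge [391.2 176.2] 0.76 [ 0.5711 -0.2544  0.0678]
handle_end [397.1 158.6] 0.9 [ 0.5989 -0.251   0.1604]
plaque [387.5 221.6] 0.84 [ 0.4482 -0.2446  0.0365]
plaque [389.5 176. ] 0.53 [ 0.57   -0.2477  0.0766]
mallet [375.7 276.6] 0.79 [ 0.2966 -0.1979  0.0728]
mallet [335.1 241.4] 0.78 [ 0.391  -0.0888  0.1014]
mallet [290.1 247.6] 0.68 [0.3744 0.0315 0.1417]
chisel [198.6 270.5] 0.69 [0.3218 0.286  0.0214]
jar [221.4 153.2] 0.87 [0.6432 0.2156 0.0756]
fixture [387.2 203.9] 0.6 [ 0.4981 -0.2461  0.0374]
```

```bash
python3 - <<'E'
import cv2
a=cv2.imread('pics/scene0.png');cv2.imwrite('pics/scene0c.png',cv2.resize(a[120:380,120:420],None,fx=2.3,fy=2.3,interpolation=cv2.INTER_CUBIC))
a=cv2.imread('pics/top0.png');cv2.imwrite('pics/top0c.png',cv2.resize(a[110:310,150:440],None,fx=2.7,fy=2.7,interpolation=cv2.INTER_CUBIC))
E
```

```text
(no output)
```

View pics/scene0c.png

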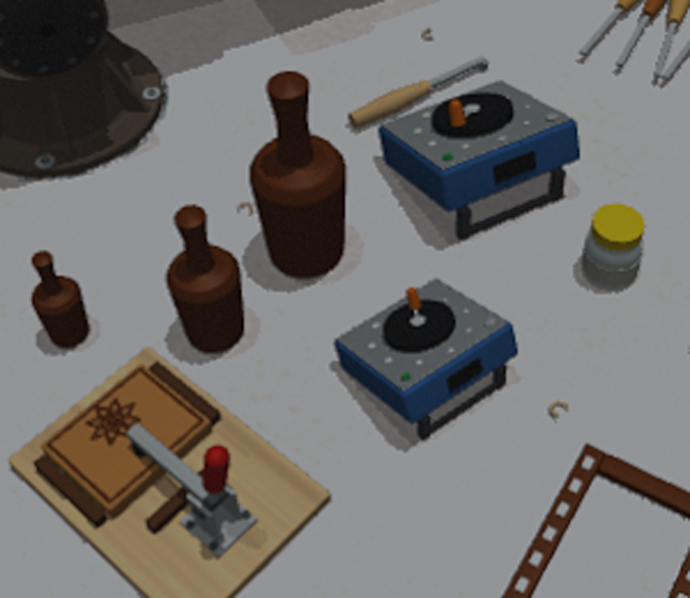

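View pics/top0c.png

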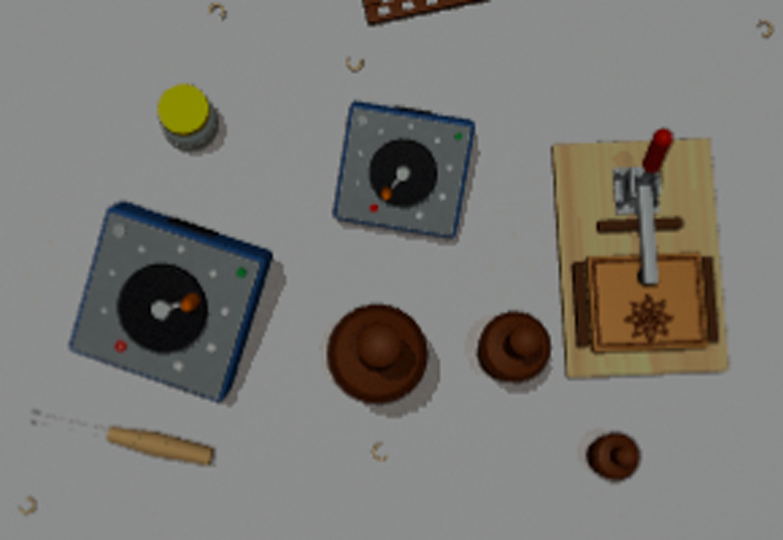

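The unit candidates in the top image are a large one at (212,222) and a small one at (299,173). The mallets are at (335,241) (mid-size), (290,243) (large) and (377,277) (small). Measured against the 250 mm board, the large unit is about 160x170, and it has the chisel in front and the jar behind. The small one is a decoy. The stud is at about (220,222) and the red dot at about (194,238). I'll move over the large unit for a close wrist view.

Call:
{"api": "step_arm", "payload": {
  "commands": "0.04 -0.03 0.05 0; 0.08 -0.06 0.09 0; 0.11 -0.1 0.1 0; 0.14 -0.14 0.1 0; 0.17 -0.18 0.1 0; 0.19 -0.22 0.1 0; 0.21 -0.26 0.1 0; 0.23 -0.3 0.1 0; 0.24 -0.33 0.1 0; 0.24 -0.33 0.1 0",
  "gripper": 255
}}

```text
time_s: 2.1
position: [0.4063, 0.2691, 0.3315]
tcp_rot: [0.425, 3.112, -0.001]
wrist_force: [-0.4, 1.1, 0.2]
width: 0.0002
```

```bash
python3 - <<'E'
from h import *
np.set_printoptions(precision=4,suppress=True)
s=bot.sense();print(s['time_s'],s['position'],s['tcp_rot'],s['joint_positions'],s['width'])
P,im,d=snap('wrist','w1.png');np.savez('w1.npz',im=im,d=d,o=P['xyz'],a=P['attitude'],K=P['intrinsics'],D=P['D'])
print(P['xyz'],rot(P['attitude'])[:,2])
for t in ('unit','knob_top','stud_top'):
    for r in bot.landmark_of('wrist',t)[:3]: print(t,np.round(r['at'],1),round(r['confidence'],2),at_d(P,d,r['at']))
E
```

```text
2.1 [0.4063 0.2691 0.3315] [ 0.4252  3.1121 -0.0008] [ 0.4497  0.1948  1.7375 -0.0008  1.2091 -0.8492] 0.0002442545852073803
[0.3318 0.2898 0.4727] [ 0.2923 -0.0814 -0.9528]
unit [271.6 206.4] 0.64 [0.4411 0.2501 0.0881]
knob_top [274.  208.6] 0.98 [0.4444 0.2523 0.0891]
knob_top [139.9 329.5] 0.78 [0.5804 0.003  0.0678]
stud_top [245.1 224.7] 0.97 [0.4451 0.2179 0.1198]
stud_top [142.2 321.1] 0.83 [0.5608 0.0202 0.0787]
```

View pics/w1.png

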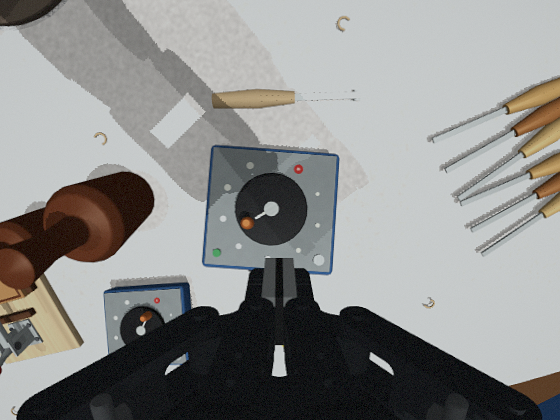

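```bash
python3 - <<'E'
from h import *
np.set_printoptions(precision=4,suppress=True)
z=np.load('w1.npz');P=dict(xyz=z['o'],attitude=z['a'],intrinsics=z['K'],D=z['D']);im,d=z['im'].astype(int),z['d']
v,u=np.mgrid[150:268,206:335]; uu,vv=u.ravel(),v.ravel()
X=np.array([at_d(P,d,(a,b)) if d[b,a]>0 else [np.nan]*3 for a,b in zip(uu,vv)])
c=im[vv,uu]; hsv=cv2.cvtColor(z['im'],cv2.COLOR_RGB2HSV)[vv,uu].astype(int)
grey=(c.min(1)>60)&(c.max(1)-c.min(1)<25)&~np.isnan(X[:,0])
Y=X[grey]
for _ in range(5):
    m=Y.mean(0);n=np.linalg.svd(Y-m,full_matrices=False)[2][2];n*=np.sign(n[2]);r=(Y-m)@n;Y=Y[abs(r)<2.5*r.std()+1e-4]
print('face n',n,'tilt',np.arccos(n[2]),'std',r.std(),len(Y),'azim of downhill',np.degrees(np.arctan2(n[1],n[0])))
h=(X-m)@n
blk=(c.max(1)<60)&(h>0.006)&(h<0.018)
print('disc h',np.median(h[blk]),blk.sum())
D=X[blk]; 
# disc centre: pixel ellipse fit via black mask incl hub
mask=np.zeros(d.shape,np.uint8);mask[vv[blk],uu[blk]]=255
cn=max(cv2.findContours(mask,cv2.RETR_EXTERNAL,cv2.CHAIN_APPROX_NONE)[0],key=cv2.contourArea)
hull=cv2.convexHull(cn)[:,0]
def on(uv,hh):
    o,rr=ray(P,uv);return o+rr*((m+n*hh-o)@n)/(rr@n)
H=np.array([on(q,0.012) for q in hull.astype(float)])
ex=np.cross([0,1,0],n);ex/=np.linalg.norm(ex);ey=np.cross(n,ex)
q=np.c_[(H-m)@ex,(H-m)@ey].astype(np.float32);(cx,cy),rad=cv2.minEnclosingCircle(q)
C=m+n*.012+ex*cx+ey*cy;print('knob_top',C,'rad',rad)
org=(hsv[:,0]>4)&(hsv[:,0]<18)&(hsv[:,1]>150)&(hsv[:,2]>80)
top=org&(h>.030);print('stud n',org.sum(),top.sum(),'maxh',np.nanpercentile(h[org],95))
S=np.median(X[top],0);print('stud_top',S)
red=((hsv[:,0]<4)|(hsv[:,0]>174))&(hsv[:,1]>130)&(hsv[:,2]>90)&(h<.01)
uvr=np.array([uu[red].mean(),vv[red].mean()]);Rd=on(uvr,0);print('red',uvr,red.sum(),Rd)
ud=-n.copy();ud[2]=0;xu=np.array([-n[0],-n[1],0]);xu/=np.linalg.norm(xu)  # unit x rear
xf=xu-n*(xu@n);xf/=np.linalg.norm(xf);yf=np.cross(n,xf)
for nm,p in(('stud',S),('stud_nn',on((245.1,224.7),.038)),('red',Rd)):
    w=p-C;print(nm,'r',np.hypot(w@xf,w@yf),'ang from unit x',np.degrees(np.arctan2(w@yf,w@xf)))
np.savez('knob.npz',C=C,n=n,xf=xf,yf=yf);print('unit x azimuth',np.degrees(np.arctan2(xu[1],xu[0])))
E
```

```text
face n [-0.3219  0.1158  0.9397] tilt 0.34912641754153906 std 0.0003659194942042288 9368 azim of downhill 160.21456729486155
disc h 0.013946791757622002 3648
knob_top [0.4441 0.2485 0.0859] rad 0.04498755559325218
stud n 120 103 maxh 0.040320408968720876
stud_top [0.4436 0.2193 0.118 ]
red [298.1509 168.7547] 53 [0.4106 0.2936 0.0561]
stud r 0.033979513157381576 ang from unit x -54.34912093294012
stud_nn r 0.036164652282284826 ang from unit x -52.06868854044348
red r 0.062498798677307024 ang from unit x 150.08626877429865
unit x azimuth -19.785432705138465
```

```bash
cat > plan.py <<'E'
from h import *
z=np.load('knob.npz');C,n,xf,yf=[z[k] for k in('C','n','xf','yf')]
az0=np.arctan2(xf[1],xf[0])
RS,HT,HR=.0075,.011,.0145
def tool(phi,gap=0.0,clear=.004):
    e=np.cos(phi)*xf+np.sin(phi)*yf
    t=-np.sin(phi)*xf+np.cos(phi)*yf
    th=t.copy();th[2]=0;th/=np.linalg.norm(th)
    rh=np.array([th[1],-th[0],0])           # radial outwards, horizontal
    base=C+.034*e
    # iterate tip height
    p=base.copy()
    for _ in range(4):
        # disc plane under footprint
        zz=max(C[2]-((p+a*th*HT+b*rh*HR-C)[:2]@n[:2])/n[2] for a in(-1,1) for b in(-1,1))+clear
        ss=np.linspace(0,.026,27);A=base+ss[:,None]*n
        k=A[:,2]>=zz
        back=(A[k]@th).min()-RS*1.03
        mid=A[k].mean(0)
        p=mid-th*(mid@th)+th*(back-HT-gap);p[2]=zz
    return p,np.degrees(np.arctan2(rh[1],rh[0])),A[k][-1][2]-zz
if __name__=='__main__':
    np.set_printoptions(precision=4,suppress=True)
    s=bot.sense();print(s['position'],s['tcp_rot'])
    p,y,o=tool(np.radians(-54.3),.008);print('start',p,y,o)
    for ph in range(-54,154,6):
        p,y,o=tool(np.radians(ph));print(ph,np.round(p*1e3,1),round(y%360,1),round(o*1e3,1))
E
python3 plan.py
```

```text
[0.4045 0.2735 0.3314] [0.4171 3.1137 0.0006]
start [0.4193 0.2085 0.0927] -72.38006594777627 0.024435691873017126
-54 [427.  211.2  95.1] 287.9 22.1
-48 [431.3 210.5  96.7] 294.0 21.4
-42 [435.6 210.2  98.3] 300.0 20.7
-36 [439.9 210.5  99.8] 305.9 20.0
-30 [444.1 211.4 101. ] 311.7 19.4
-24 [448.2 212.6 102.1] 317.5 18.8
-18 [452.1 214.4 103.1] 323.2 18.4
-12 [455.8 216.6 103.8] 328.9 17.9
-6 [459.2 219.1 104.3] 334.6 17.6
0 [462.4 222.  104.7] 340.2 17.3
6 [464.9 224.6 105.6] 345.9 16.3
12 [467.3 227.6 106.4] 351.5 15.3
18 [469.4 230.8 107. ] 357.2 14.4
24 [471.1 234.2 107.4] 2.9 13.6
30 [472.6 237.8 107.5] 8.7 12.9
36 [473.8 241.6 107.6] 14.5 12.1
42 [474.7 245.4 107.4] 20.4 11.6
48 [475.1 249.4 107. ] 26.4 11.2
54 [475.4 253.3 106.4] 32.5 10.8
60 [475.2 257.3 105.7] 38.6 10.5
66 [474.7 261.2 104.7] 44.9 10.4
72 [473.7 265.1 103.5] 51.1 10.4
78 [472.4 268.8 102.2] 57.5 10.6
84 [470.6 272.4 100.6] 63.8 11.0
90 [468.7 275.7  99. ] 70.2 11.4
96 [465.9 279.   98.2] 76.6 11.0
102 [462.9 281.9  97.3] 83.0 10.6
108 [459.7 284.3  96.3] 89.3 10.4
114 [456.1 286.4  95.2] 95.6 10.4
120 [452.4 288.1  94. ] 101.8 10.5
126 [448.4 289.3  92.7] 107.9 10.8
132 [444.3 290.   91.4] 114.0 11.2
138 [440.4 290.2  90.1] 120.0 11.6
144 [436.2 290.   88.8] 125.9 12.1
150 [432.3 289.2  87.4] 131.7 12.9
```

Call:
{"api": "step_arm", "payload": {
  "commands": "0 0 0 -8.5; 0 -0.01 0 -17; 0.005 -0.02 -0.01 -25.5; 0.01 -0.03 -0.02 -34; 0.014 -0.04 -0.04 -42.5; 0.0143 -0.05 -0.06 -51; 0.0143 -0.06 -0.08 -59.5; 0.0143 -0.0647 -0.1 -68; 0.0143 -0.0647 -0.12 -76.5; 0.0143 -0.0647 -0.13 -85"
}}

```text
time_s: 3.3
position: [0.4182, 0.2092, 0.1998]
tcp_rot: [-2.415, -2.008, 0.003]
wrist_force: [-0.0, -0.2, 0.4]
width: -0.0001
```

Call:
{"api": "step_arm", "payload": {
  "commands": "0 0 0 -8.5; 0 0 0 -17; 0 0 0 -25.5; 0 0 0 -34; 0 0 0 -42.5; 0 0 0 -51; 0 0 0 -59.5; 0 0 0 -62; 0 0 0 -62; 0 0 0 -62"
}}

```text
time_s: 4.3
position: [0.4188, 0.2091, 0.2013]
tcp_rot: [3.103, 0.489, -0.0]
wrist_force: [0.3, -0.3, 0.4]
width: 0.0003
```

```bash
python3 - <<'E'
from h import *
np.set_printoptions(precision=4,suppress=True)
s=bot.sense();print(s['time_s'],s['position'],s['tcp_rot'],s['joint_positions'],s['wrist_force'],rot(s['tcp_rot'])[:,1])
P,im,d=snap('wrist','w2.png')
E
```

```text
4.3 [0.4188 0.2091 0.2013] [ 3.1033  0.4888 -0.    ] [ 0.3218  0.309   1.9671 -0.0001  0.8655  1.5802] [ 0.3031 -0.3013  0.3977] [ 0.3074 -0.9516  0.0001]
```

View pics/w2.png

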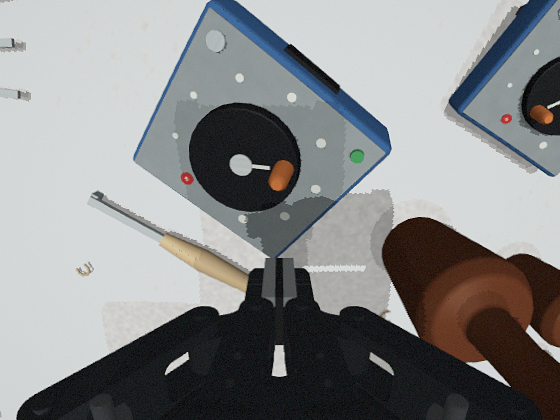

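Call:
{"api": "step_arm", "payload": {
  "commands": "0 0 -0.03 0; 0 0 -0.06 0; 0 0 -0.08 0; 0 0 -0.09 0; 0 0 -0.098 0; 0 0 -0.104 0; 0 0 -0.104 0; 0 0 -0.104 0"
}}

```text
time_s: 5.15
position: [0.4193, 0.2083, 0.0978]
tcp_rot: [-3.104, -0.484, -0.001]
wrist_force: [0.3, -0.1, 0.8]
width: 0.0
```

```bash
python3 - <<'E'
from h import *
np.set_printoptions(precision=4,suppress=True)
s=bot.sense();print(s['time_s'],s['position'],s['wrist_force'])
P,im,d=snap('wrist','w3.png')
E
```

```text
5.15 [0.4193 0.2083 0.0978] [ 0.2913 -0.0576  0.8462]
```

View pics/w3.png

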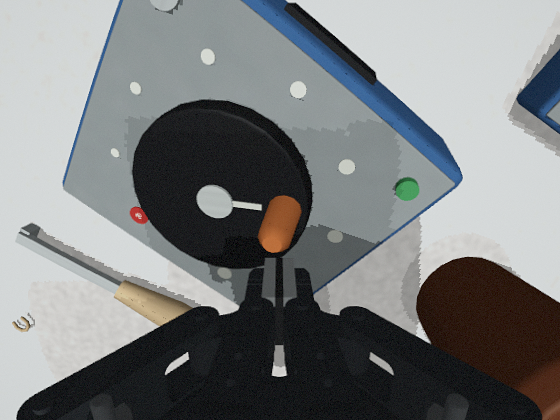

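Call:
{"api": "step_arm", "payload": {
  "commands": "0.004 0.0015 0 0; 0.008 0.0032 0 0; 0.0123 0.0025 0.001 6; 0.0166 0.0022 0.0026 12; 0.0209 0.0025 0.0041 18; 0.0251 0.0034 0.0053 24; 0.0292 0.0046 0.0064 30; 0.0331 0.0064 0.0074 35.5; 0.0368 0.0086 0.0081 41; 0.0402 0.0111 0.0086 47"
}}

```text
time_s: 6.2
position: [0.4591, 0.2189, 0.1057]
tcp_rot: [2.65, 1.687, -0.003]
wrist_force: [-1.0, -5.1, -2.1]
width: -0.0001
```

```bash
python3 - <<'E'
from h import *
np.set_printoptions(precision=4,suppress=True)
s=bot.sense();print(s['time_s'],s['position'],s['wrist_force'])
P,im,d=snap('wrist','w4.png')
E
```

```text
6.2 [0.4591 0.2189 0.1057] [-1.0216 -5.0658 -2.1131]
```

View pics/w4.png

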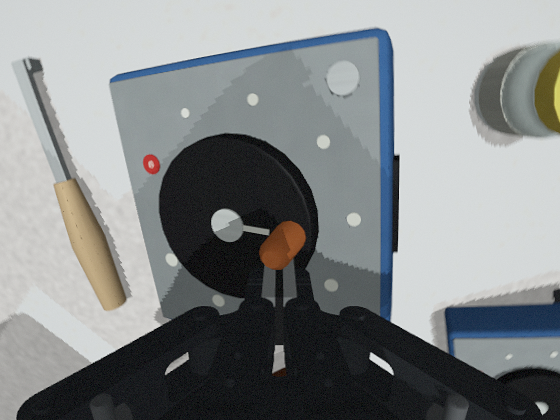

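Call:
{"api": "step_arm", "payload": {
  "commands": "0.0032 0.0029 0.0002 5.5; 0.0057 0.0055 0.0008 11; 0.0081 0.0085 0.0014 17; 0.0102 0.0117 0.0018 22.5; 0.0119 0.0151 0.0021 28; 0.0134 0.0187 0.0022 34; 0.0146 0.0225 0.0023 40; 0.0155 0.0263 0.0021 46; 0.0159 0.0303 0.0017 52; 0.0162 0.0342 0.0011 58"
}}

```text
time_s: 7.25
position: [0.4757, 0.2532, 0.107]
tcp_rot: [1.503, 2.758, -0.001]
wrist_force: [0.1, -4.9, -1.3]
width: -0.0
```

```bash
python3 - <<'E'
from h import *
np.set_printoptions(precision=4,suppress=True)
s=bot.sense();print(s['time_s'],s['position'],s['wrist_force'],s['joint_positions'])
P,im,d=snap('wrist','w5.png')
E
```

```text
7.25 [0.4757 0.2532 0.107 ] [ 0.0527 -4.9359 -1.3164] [ 0.3669  0.5348  1.8949 -0.0009  0.712  -0.2056]
```

View pics/w5.png

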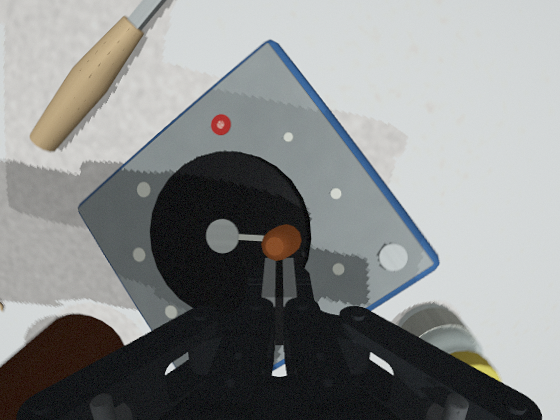

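Call:
{"api": "step_arm", "payload": {
  "commands": "-0.0002 0.004 -0.001 6; -0.0007 0.0079 -0.0022 12; -0.0017 0.0118 -0.0034 18.5; -0.003 0.0155 -0.0048 25; -0.0048 0.0191 -0.0063 31; -0.0067 0.0224 -0.0079 37.5; -0.0095 0.0257 -0.0087 44; -0.0125 0.0286 -0.0096 50; -0.0157 0.031 -0.0106 56.5; -0.0193 0.0331 -0.0117 63"
}}

```text
time_s: 8.3
position: [0.4574, 0.2869, 0.0958]
tcp_rot: [-0.157, 3.135, 0.001]
wrist_force: [4.7, -2.2, -0.4]
width: -0.0001
```

```bash
python3 - <<'E'
from h import *
np.set_printoptions(precision=4,suppress=True)
s=bot.sense();print(s['time_s'],s['position'],s['wrist_force'],s['joint_positions'])
P,im,d=snap('wrist','w6.png')
E
```

```text
8.3 [0.4574 0.2869 0.0958] [ 4.7089 -2.1571 -0.4415] [ 0.438   0.5525  1.9026 -0.0004  0.6834 -1.2328]
```

View pics/w6.png

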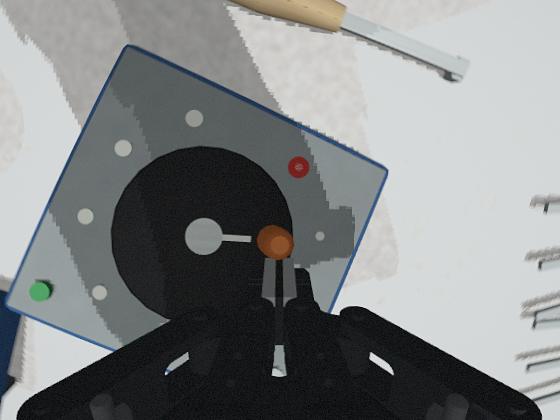

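Call:
{"api": "step_arm", "payload": {
  "commands": "-0.0037 0.0017 -0.0012 6; -0.0077 0.0029 -0.0025 12; -0.0118 0.0036 -0.0038 18; -0.0157 0.0038 -0.0051 24; -0.0185 0.0037 -0.006 28; -0.0185 0.0037 -0.006 28"
}}

```text
time_s: 8.95
position: [0.4383, 0.2907, 0.0898]
tcp_rot: [-0.905, 3.006, 0.001]
wrist_force: [2.6, 0.1, 2.7]
width: -0.0002
```

```bash
python3 - <<'E'
from h import *
np.set_printoptions(precision=4,suppress=True)
s=bot.sense();print(s['time_s'],s['position'],s['wrist_force'],s['joint_positions'])
P,im,d=snap('wrist','w7.png')
E
```

```text
8.95 [0.4383 0.2907 0.0898] [2.5548 0.0541 2.6892] [ 0.4598  0.548   1.9403  0.0003  0.6512 -1.6961]
```

View pics/w7.png

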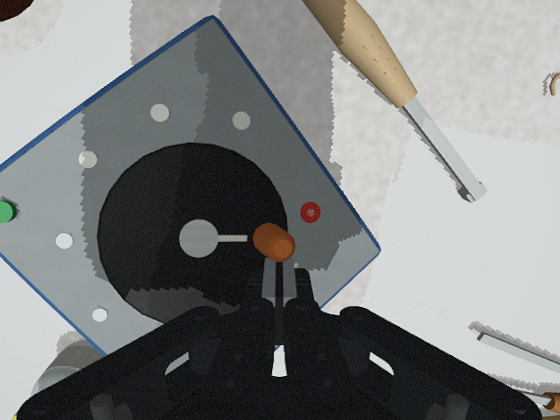

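Call:
{"api": "step_arm", "payload": {
  "commands": "-0.001 -0.0001 -0.0002 2; -0.002 -0.0002 -0.0004 4; -0.003 -0.0004 -0.0006 5; -0.003 -0.0004 -0.0006 5"
}}

```text
time_s: 9.4
position: [0.4349, 0.2901, 0.0889]
tcp_rot: [-1.037, 2.965, 0.001]
wrist_force: [1.9, 3.4, 3.3]
width: -0.0002
```

Call:
{"api": "step_arm", "payload": {
  "commands": "-0.001 -0.0001 -0.0002 1.5; -0.0015 -0.0002 -0.0003 2; -0.0015 -0.0002 -0.0003 2"
}}

```text
time_s: 9.7
position: [0.4331, 0.2897, 0.0884]
tcp_rot: [1.093, -2.945, -0.0]
wrist_force: [2.1, 2.5, 3.8]
width: -0.0
```

Call:
{"api": "step_arm", "payload": {
  "commands": "-0.0005 -0.0001 0 1; -0.001 -0.0002 -0.0002 1; -0.001 -0.0002 -0.0002 1"
}}

```text
time_s: 10.0
position: [0.4321, 0.2894, 0.0882]
tcp_rot: [1.118, -2.936, -0.0]
wrist_force: [1.8, 2.1, 3.5]
width: 0.0002
```

```bash
cat > look.py <<'E'
import sys
from h import *
np.set_printoptions(precision=4,suppress=True)
s=bot.sense();print(s['time_s'],s['position'],s['wrist_force'])
P,im,d=snap('wrist',sys.argv[1])
z=np.load('knob.npz');C,n,xf,yf=[z[k] for k in('C','n','xf','yf')]
hsv=cv2.cvtColor(im,cv2.COLOR_RGB2HSV)
def on(uv,hh):
    o,rr=ray(P,uv);return o+rr*((C+n*(hh-.012)-o)@n)/(rr@n)
H=hsv[...,0].astype(int);S=hsv[...,1];V=hsv[...,2]
red=((H<4)|(H>174))&(S>130)&(V>90)
k,lab,st,ce=cv2.connectedComponentsWithStats(red.astype(np.uint8))
for i in range(1,k):
    if st[i,4]>40:
        w=on(ce[i],0)-C;print('red',ce[i],st[i,4],'r',np.hypot(w@xf,w@yf),'ang',np.degrees(np.arctan2(w@yf,w@xf)))
og=(H>4)&(H<18)&(S>150)&(V>60)
v,u=np.nonzero(og);X=[at_d(P,d,q) for q in zip(u,v)];X=np.array([x for x in X if x is not None])
h=(X-C)@n;w=X-C;r=np.hypot(w@xf,w@yf);k=(h>.012)&(h<.04)&(r<.055)
T=X[k&(h>.02)];print(k.sum(),h[k].max())
w=np.median(X[k&(h>.0225)],0)-C;print('stud r',np.hypot(w@xf,w@yf),'ang',np.degrees(np.arctan2(w@yf,w@xf)))
# white pointer line
E
python3 look.py w8.png
```

```text
10.0 [0.4321 0.2894 0.0882] [1.7707 2.1396 3.488 ]
red [309.1802 226.7915] 283 r 0.06195072782199941 ang 150.18716249886083
1014 0.02888934233815264
stud r 0.031871153730063495 ang 150.30709281170667
```

View pics/w8.png

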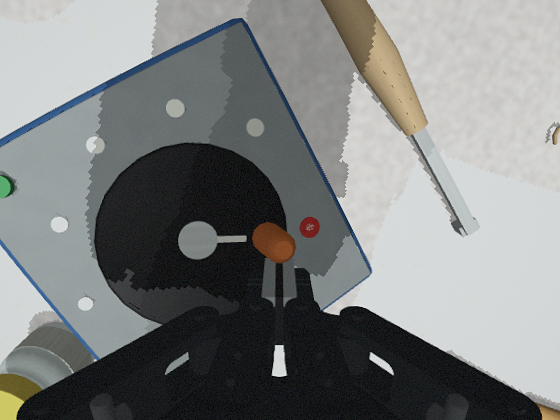

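Call:
{"api": "step_arm", "payload": {
  "commands": "-0.0005 -0.0002 -0.0002 1; -0.001 -0.0004 -0.0003 1.5; -0.001 -0.0004 -0.0003 1.5"
}}

```text
time_s: 10.35
position: [0.4311, 0.2891, 0.0879]
tcp_rot: [1.158, -2.92, -0.0]
wrist_force: [1.9, 2.7, 2.9]
width: -0.0001
```

Call:
{"api": "step_arm", "payload": {
  "commands": "-0.0005 -0.0002 -0.0002 1; -0.001 -0.0004 -0.0003 1.5; -0.001 -0.0004 -0.0003 1.5"
}}

```text
time_s: 10.65
position: [0.4305, 0.289, 0.0878]
tcp_rot: [-1.196, 2.904, 0.001]
wrist_force: [4.6, 4.7, 4.5]
width: -0.0004
```

Call:
{"api": "step_arm", "payload": {
  "commands": "-0.0005 -0.0002 -0.0001 0; -0.0008 -0.0003 -0.0001 0; -0.0008 -0.0003 -0.0001 0"
}}

```text
time_s: 10.95
position: [0.4304, 0.289, 0.0879]
tcp_rot: [-1.195, 2.902, 0.001]
wrist_force: [6.1, 4.6, 3.1]
width: 0.0002
```

```bash
python3 look.py w9.png
```

```text
10.95 [0.4304 0.289  0.0879] [6.0898 4.6197 3.0727]
red [308.8966 230.8793] 290 r 0.06198518785071806 ang 150.17096628370496
1020 0.028570146350027064
stud r 0.031837778540859674 ang 152.39347489408107
```

View pics/w9.png

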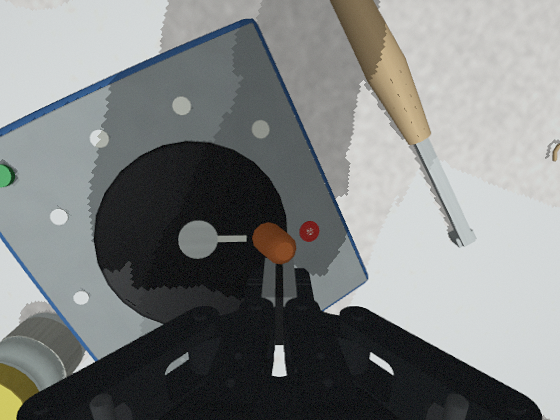

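```bash
python3 - <<'E'
from h import *
im=cv2.imread('pics/w9.png');cv2.imwrite('pics/w9c.png',cv2.resize(im[190:300,170:340],None,fx=4,fy=4,interpolation=cv2.INTER_CUBIC))
P=bot.camera_params('wrist')
z=np.load('knob.npz');C,n,xf,yf=[z[k] for k in('C','n','xf','yf')]
def on(uv,hh):
    o,rr=ray(P,uv);return o+rr*((C+n*(hh-.012)-o)@n)/(rr@n)
pts=[(198,239.5),(246,238.5)]
A=[on(p,.0135) for p in pts];w=A[1]-A[0];print('hub off',(A[0]-C)@xf,(A[0]-C)@yf,'pointer ang',np.degrees(np.arctan2(w@yf,w@xf)))
w=on((308.9,230.9),0)-A[0];w-=n*(w@n);print('red from hub',np.degrees(np.arctan2(w@yf,w@xf)))
E
```

```text
hub off 0.000559221660478204 0.00017237593148266135 pointer ang 150.1878397058289
red from hub 150.55352342428426
```

View pics/w9c.png

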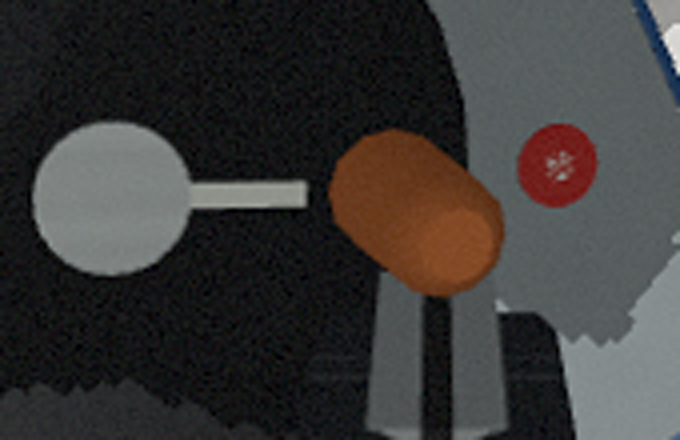

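Call:
{"api": "step_arm", "payload": {
  "commands": "-0.0006 -0.0002 -0.0001 0; -0.0012 -0.0004 -0.0001 0; -0.0012 -0.0004 -0.0001 0"
}}

```text
time_s: 11.3
position: [0.4302, 0.289, 0.088]
tcp_rot: [-1.194, 2.9, 0.001]
wrist_force: [9.6, 6.9, 1.3]
width: 0.0
```

Call:
{"api": "step_arm", "payload": {
  "commands": "0.003 0.0025 0.0005 0; 0.006 0.005 0.001 0; 0.009 0.008 0.004 0; 0.009 0.008 0.02 0; 0.009 0.008 0.06 0; 0.009 0.008 0.1 0; 0.009 0.008 0.1 0"
}}

```text
time_s: 12.0
position: [0.4384, 0.2968, 0.1918]
tcp_rot: [-1.193, 2.899, 0.001]
wrist_force: [-0.5, -0.3, -0.5]
width: 0.0
```

```bash
python3 look.py w10.png
```

```text
12.0 [0.4384 0.2968 0.1918] [-0.4594 -0.3307 -0.4766]
red [299.0698 174.1783] 129 r 0.06212385777351921 ang 150.42557881448386
361 0.028552090166292888
stud r 0.031988746322714895 ang 150.86711968076148
```

View pics/w10.png

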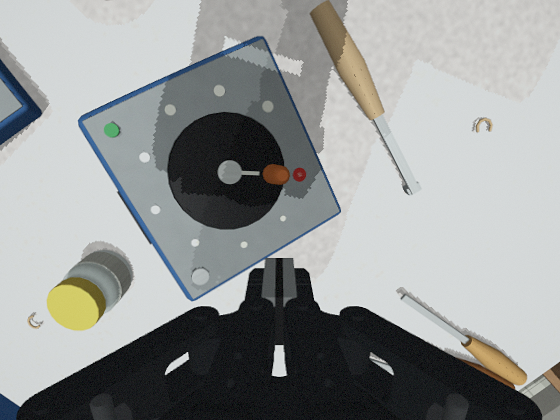

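Call:
{"api": "step_arm", "payload": {
  "commands": "0 0 0.045 0; 0 0 0.09 0; 0 0 0.135 0; 0 0 0.18 0; 0.005 -0.03 0.21 -8; 0.01 -0.07 0.23 -16; 0.015 -0.11 0.23 -24; 0.02 -0.15 0.23 -32; 0.025 -0.19 0.23 -40; 0.03 -0.23 0.23 -43"
}}

```text
time_s: 13.05
position: [0.4669, 0.0645, 0.4161]
tcp_rot: [0.039, -3.139, -0.0]
wrist_force: [0.5, 0.4, 0.8]
width: -0.0001
```

Call:
{"api": "step_arm", "payload": {
  "commands": "0.005 -0.04 0 0; 0.01 -0.08 0 0; 0.015 -0.12 0 0; 0.02 -0.16 0 0; 0.025 -0.2 0 0; 0.03 -0.24 0 0; 0.035 -0.28 0 0; 0.04 -0.31 -0.02 0; 0.045 -0.315 -0.06 0; 0.045 -0.315 -0.06 0"
}}

```text
time_s: 14.05
position: [0.5109, -0.2492, 0.3513]
tcp_rot: [0.044, -3.132, -0.01]
wrist_force: [-0.4, -0.0, 0.5]
width: -0.0
```

```bash
python3 - <<'E'
from h import *
np.set_printoptions(precision=4,suppress=True)
s=bot.sense();print(s['time_s'],s['position'],s['tcp_rot'],s['joint_positions'],s['wrist_force'])
P,im,d=snap('wrist','w11.png');np.savez('w11.npz',im=im,d=d,o=P['xyz'],a=P['attitude'],K=P['intrinsics'],D=P['D'])
for t in ('clamp_hinge','handle_end','plaque','fixture'):
    for r in bot.landmark_of('wrist',t)[:2]: print(t,np.round(r['at'],1),round(r['confidence'],2),at_d(P,d,r['at']))
P,im,d=snap('scene','s11.png')
for t in ('clamp_hinge','handle_end','plaque','fixture'):
    for r in bot.landmark_of('scene',t)[:2]: print(t,np.round(r['at'],1),round(r['confidence'],2),at_d(P,d,r['at']))
E
```

```text
14.05 [ 0.5109 -0.2492  0.3513] [ 0.0445 -3.1321 -0.0096] [-0.5701  0.3147  1.5183  0.0001  1.3196 -2.1693] [-0.3573 -0.0127  0.4538]
clamp_hinge [280.2 209. ] 0.95 [ 0.5648 -0.2439  0.0592]
handle_end [278.2 263.2] 0.75 [ 0.5006 -0.25    0.3595]
plaque [275.3 117.8] 0.79 [ 0.4431 -0.254   0.0345]
fixture [275.9 157.1] 0.63 [ 0.493  -0.2518  0.0599]
clamp_hinge [212.2 338.6] 0.57 [ 0.5748 -0.2488  0.059 ]
handle_end [213.4 314. ] 0.78 [ 0.5917 -0.2422  0.1603]
fixture [196.  329.6] 0.64 [ 0.5124 -0.2461  0.0158]
```

View pics/w11.png

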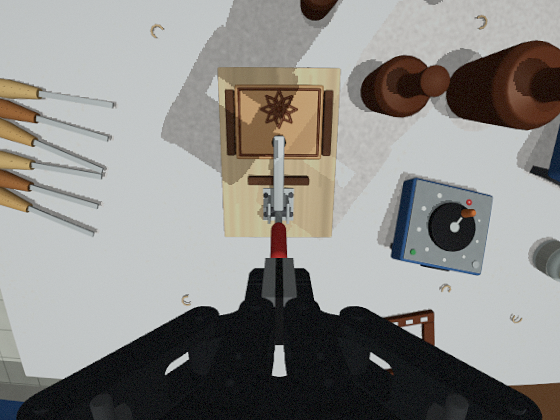

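View pics/s11.png

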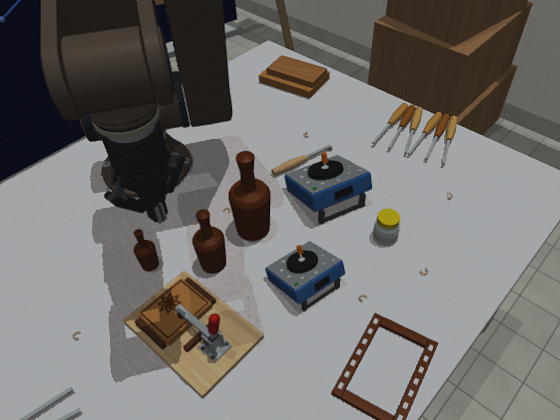

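```bash
python3 - <<'E'
from h import *
np.set_printoptions(precision=4,suppress=True)
for c in('top','scene','wrist'):
    if c=='wrist':
        z=np.load('w11.npz');P=dict(xyz=z['o'],attitude=z['a'],intrinsics=z['K'],D=z['D'])
    else: z=np.load(c+'0.npz');P=bot.camera_params(c)
    im,d=z['im'],z['d'];hsv=cv2.cvtColor(im,cv2.COLOR_RGB2HSV).astype(int)
    m=((hsv[...,0]<5)|(hsv[...,0]>174))&(hsv[...,1]>170)&(hsv[...,2]>50)
    k,lab,st,ce=cv2.connectedComponentsWithStats(m.astype(np.uint8));
    for i in range(1,k):
        if st[i,4]<25: continue
        v,u=np.nonzero(lab==i);X=[at_d(P,d,q) for q in zip(u,v)];X=np.array([x for x in X if x is not None])
        if not(.5<np.median(X[:,0])<.68 and np.median(X[:,1])<-.15): continue
        X=X[(X[:,2]>.05)&(X[:,2]<.18)]
        print(c,ce[i],st[i,4],'zmax',X[:,2].max())
        for a in np.arange(.07,.17,.015):
            s=X[(X[:,2]>=a)&(X[:,2]<a+.015)]
            if len(s)>3: print('  z',round(a+.0075,3),len(s),'x',s[:,0].min(),s[:,0].max(),'y',s[:,1].min(),s[:,1].max(),'mean',s.mean(0))
# steel bar direction from wrist depth
z=np.load('w11.npz');P=dict(xyz=z['o'],attitude=z['a'],intrinsics=z['K'],D=z['D']);im,d=z['im'],z['d']
X=[]
for v in range(140,200):
    for u in range(268,292):
        c=im[v,u].astype(int); p=at_d(P,d,(u,v))
        if p is not None and c.max()-c.min()<25 and .05<p[2]<.08: X.append(p)
X=np.array(X);p=np.polyfit(X[:,0],X[:,1],1);print('bar',len(X),p,'yaw deg',np.degrees(np.arctan(p[0])),'x',X[:,0].min(),X[:,0].max(),'y at .57',np.polyval(p,.57),'z',np.median(X[:,2]))
E
```

```text
top [393.2907 165.2791] 86 zmax 0.16091168527550792
  z 0.108 11 x 0.5722643136834769 0.5800273216433036 y -0.2504515308459417 -0.23998100842550485 mean [ 0.5749 -0.2441  0.1078]
  z 0.122 15 x 0.5752329126160002 0.5821984829611762 y -0.25002831190296393 -0.23952077831863994 mean [ 0.5782 -0.2446  0.1217]
  z 0.138 16 x 0.5791909913133588 0.5893168333546751 y -0.25124164641357266 -0.23894603373581702 mean [ 0.5827 -0.2435  0.1385]
  z 0.153 38 x 0.5825520250403338 0.6016489826779587 y -0.2539894873489633 -0.2386175268098797 mean [ 0.5912 -0.2447  0.1559]
  z 0.168 6 x 0.5872921119256946 0.5978926602358662 y -0.2507030780147471 -0.24534673331107093 mean [ 0.5948 -0.2483  0.1603]
scene [213.0491 323.1043] 163 zmax 0.16050761011646764
  z 0.108 20 x 0.5841407784081886 0.5946578888862436 y -0.2555995838254809 -0.2462895279538782 mean [ 0.59   -0.2521  0.109 ]
  z 0.122 25 x 0.5860235018980565 0.5980377852202601 y -0.2554595512131018 -0.24651186575244638 mean [ 0.5928 -0.2523  0.1231]
  z 0.138 23 x 0.5868806696706255 0.6022494949514419 y -0.25562922112620123 -0.24808001459508752 mean [ 0
[... 408 characters left out ...]
75691458646794 mean [ 0.5729 -0.2456  0.099 ]
  z 0.108 94 x 0.5722268645880688 0.5809010783063115 y -0.2544589046185071 -0.23783094535816468 mean [ 0.5753 -0.2461  0.1081]
  z 0.122 94 x 0.5758882826202139 0.5842610869741552 y -0.25421334074532426 -0.23809065515649203 mean [ 0.579  -0.2462  0.1223]
  z 0.138 122 x 0.5785261994170227 0.5895912756005947 y -0.2549376821441333 -0.2372569098097029 mean [ 0.5827 -0.2467  0.1376]
  z 0.153 168 x 0.5833371475504516 0.5927473370847358 y -0.25474267622489766 -0.23729071135277893 mean [ 0.5879 -0.2462  0.1532]
bar 640 [ 0.0163 -0.2569] yaw deg 0.9353190386117535 x 0.4705411088029884 0.550850602526456 y at .57 -0.2476170896721308 z 0.059324746121139554
```

Call:
{"api": "step_arm", "payload": {
  "commands": "0.01 0 -0.05 0; 0.02 0.001 -0.1 0; 0.025 0.002 -0.14 0; 0.025 0.002 -0.17 0; 0.025 0.002 -0.17 0; 0.025 0.002 -0.17 0; 0.025 0.002 -0.17 0"
}}

```text
time_s: 15.25
position: [0.5379, -0.2474, 0.1896]
tcp_rot: [-0.047, 3.139, -0.003]
wrist_force: [0.1, -0.6, 0.3]
width: -0.0
```

Call:
{"api": "step_arm", "payload": {
  "commands": "0 0 -0.03 0; 0 0 -0.055 0; 0 0 -0.069 0; 0 0 -0.069 0; 0 0 -0.069 0"
}}

```text
time_s: 15.75
position: [0.5377, -0.2473, 0.1197]
tcp_rot: [-0.047, 3.14, -0.001]
wrist_force: [0.5, 0.4, 0.4]
width: 0.0
```

```bash
python3 - <<'E'
from h import *
s=bot.sense();print(s['time_s'],s['position'],s['wrist_force'])
P,im,d=snap('scene')
cv2.imwrite('pics/s12.png',cv2.resize(im[200:400,80:340,::-1],None,fx=2.8,fy=2.8,interpolation=cv2.INTER_CUBIC))
E
```

```text
15.75 [ 0.53771518 -0.24733987  0.11972525] [0.51921622 0.39125247 0.43522604]
```

View pics/s12.png

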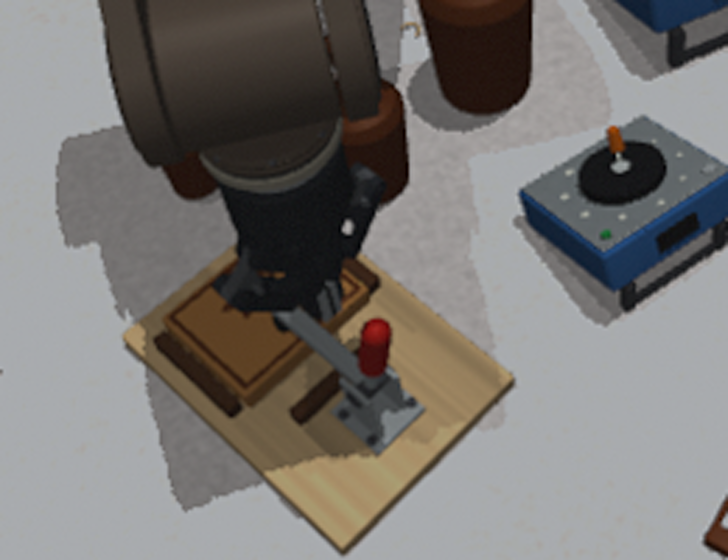

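Call:
{"api": "step_arm", "payload": {
  "commands": "0.013 0.0005 0.001 0; 0.023 0.001 0.001 0; 0.0285 0.001 0.0008 0; 0.034 0.001 -0.0003 0; 0.04 0.001 -0.002 0; 0.045 0.001 -0.004 0; 0.05 0.001 -0.006 0; 0.054 0.001 -0.0085 0; 0.058 0.001 -0.0114 0; 0.062 0.001 -0.0143 0"
}}

```text
time_s: 16.8
position: [0.5994, -0.246, 0.1038]
tcp_rot: [0.047, -3.141, -0.0]
wrist_force: [-0.3, 0.9, 0.0]
width: -0.0
```

```bash
python3 - <<'E'
from h import *
s=bot.sense();print(s['time_s'],s['position'],s['wrist_force'])
P,im,d=snap('scene')
cv2.imwrite('pics/s13.png',cv2.resize(im[200:400,80:340,::-1],None,fx=2.8,fy=2.8,interpolation=cv2.INTER_CUBIC))
E
```

```text
16.8 [ 0.59943685 -0.24597721  0.10380408] [-0.29540504  0.92130991  0.00095938]
```

View pics/s13.png

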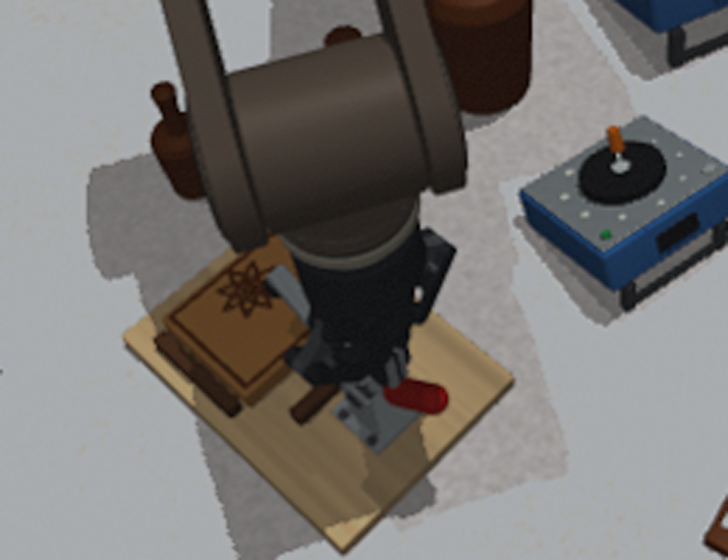

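Call:
{"api": "step_arm", "payload": {
  "commands": "0.0035 0 -0.0034 0; 0.007 0 -0.007 0; 0.01 0 -0.0108 0; 0.013 0 -0.0147 0; 0.0155 0 -0.019 0; 0.0178 0 -0.0235 0; 0.019 0 -0.0265 0; 0.019 0 -0.0265 0; 0.019 0 -0.0265 0; 0.019 0 -0.0265 0"
}}

```text
time_s: 17.85
position: [0.6181, -0.2461, 0.0778]
tcp_rot: [-0.047, 3.141, -0.0]
wrist_force: [0.9, 0.6, 0.2]
width: -0.0001
```

```bash
python3 - <<'E'
from h import *
s=bot.sense();print(s['time_s'],s['position'],s['wrist_force'])
P,im,d=snap('scene')
cv2.imwrite('pics/s14.png',cv2.resize(im[200:400,80:340,::-1],None,fx=2.8,fy=2.8,interpolation=cv2.INTER_CUBIC))
E
```

```text
17.85 [ 0.6181498  -0.24605537  0.07783064] [0.88911157 0.63472884 0.18325373]
```

View pics/s14.png

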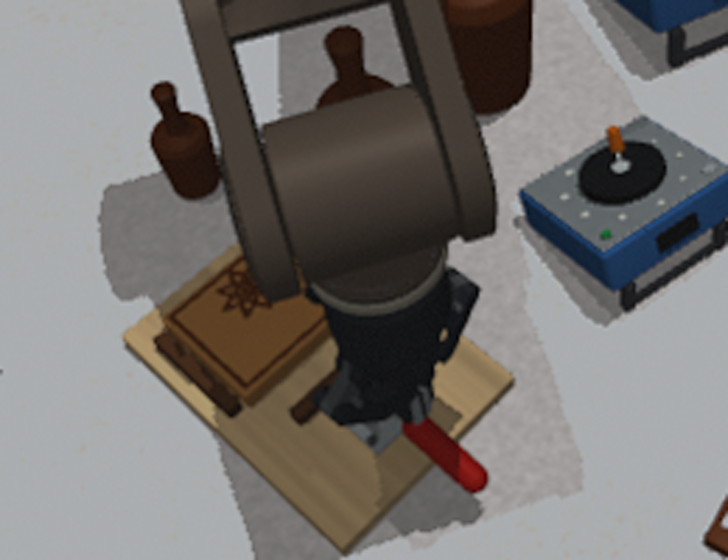

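Call:
{"api": "step_arm", "payload": {
  "commands": "0.005 0 0.02 0; 0.015 0 0.06 0; 0.02 0 0.11 0; 0.02 0 0.16 0; 0.02 0 0.21 0; 0.02 0.02 0.26 0; 0.02 0.05 0.29 0; 0.02 0.1 0.3 0; 0.02 0.14 0.3 0; 0.02 0.16 0.3 0"
}}

```text
time_s: 18.9
position: [0.6378, -0.0829, 0.3788]
tcp_rot: [-0.05, 3.14, 0.0]
wrist_force: [0.6, -0.2, -0.1]
width: 0.0001
```

Call:
{"api": "step_arm", "payload": {
  "commands": "0 0.04 0 0; 0 0.08 0 0; 0 0.1 0 0; 0 0.1 0 0; 0 0.1 0 0"
}}

```text
time_s: 19.4
position: [0.6381, 0.014, 0.3778]
tcp_rot: [-0.048, 3.141, -0.0]
wrist_force: [0.2, -0.5, -0.2]
width: -0.0001
```

```bash
python3 - <<'E'
from h import *
np.set_printoptions(precision=4,suppress=True)
s=bot.sense();print(s['time_s'],s['position'],s['wrist_force'])
for c in('scene','top'):
    P,im,d=snap(c); np.savez(c+'E.npz',im=im,d=d)
    s_=im[100:400,60:460] if c=='scene' else im[100:310,150:440]
    cv2.imwrite(f'pics/{c}E.png',cv2.resize(s_[:,:,::-1],None,fx=2 if c=='scene' else 2.7,fy=2 if c=='scene' else 2.7,interpolation=cv2.INTER_CUBIC))
    for t in('handle_end','plaque','jar','chisel','mallet','stud_top'):
        for r in bot.landmark_of(c,t)[:2]: print(c,t,np.round(r['at'],1),round(r['confidence'],2),at_d(P,d,r['at']))
E
```

```text
19.4 [0.6381 0.014  0.3778] [ 0.2071 -0.5083 -0.2449]
scene handle_end [251.3 372.2] 0.96 [ 0.6769 -0.2438  0.051 ]
scene plaque [176.8 311.3] 0.58 [ 0.4588 -0.2495  0.0325]
scene jar [381.3 239.4] 0.63 [0.6607 0.2001 0.0221]
scene chisel [299.3 163. ] 0.73 [0.3265 0.2838 0.0128]
scene mallet [148.1 263.2] 0.97 [ 0.3106 -0.2139  0.0324]
scene mallet [216.6 261.1] 0.94 [ 0.4302 -0.1111  0.0434]
scene stud_top [324.1 151.1] 0.66 [0.6343 0.001  0.4034]
scene stud_top [299.2 244.1] 0.65 [ 0.5116  0.0752 -0.0018]
top handle_end [381.2 140.5] 0.84 [ 0.6924 -0.2462 -0.    ]
top handle_end [214.7 221. ] 0.52 [0.4518 0.2313 0.0947]
top plaque [385.2 219.2] 0.8 [ 0.4553 -0.2389  0.0344]
top jar [221.7 154.8] 0.66 [0.6382 0.2146 0.077 ]
top chisel [207.5 222.1] 0.54 [0.4493 0.2509 0.0931]
top chisel [387.9 174.9] 0.29 [ 0.5762 -0.2468  0.0617]
top mallet [335.4 242.7] 0.82 [ 0.3451 -0.0188  0.7382]
top mallet [197.6 236.9] 0.72 [0.4126 0.2827 0.061 ]
top stud_top [198.1 239.4] 0.69 [0.406  0.2819 0.0573]
```

View pics/sceneE.png

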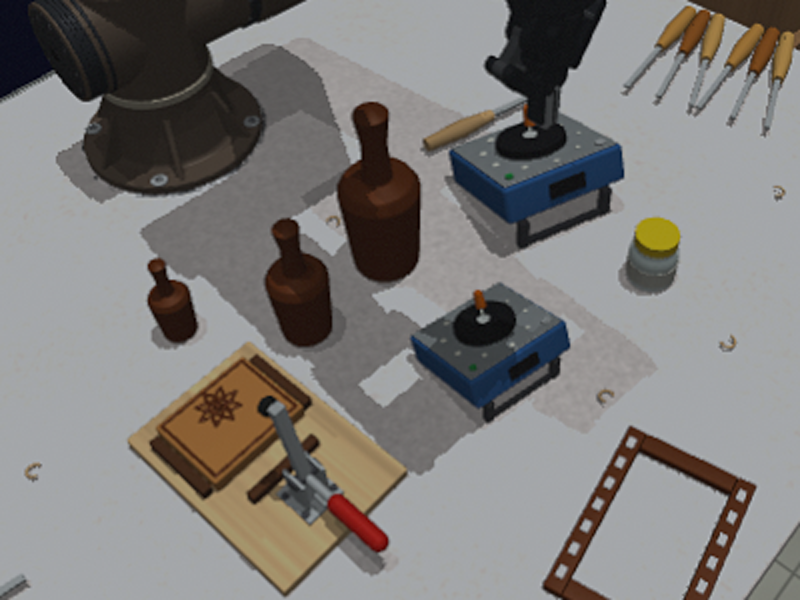

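View pics/topE.png

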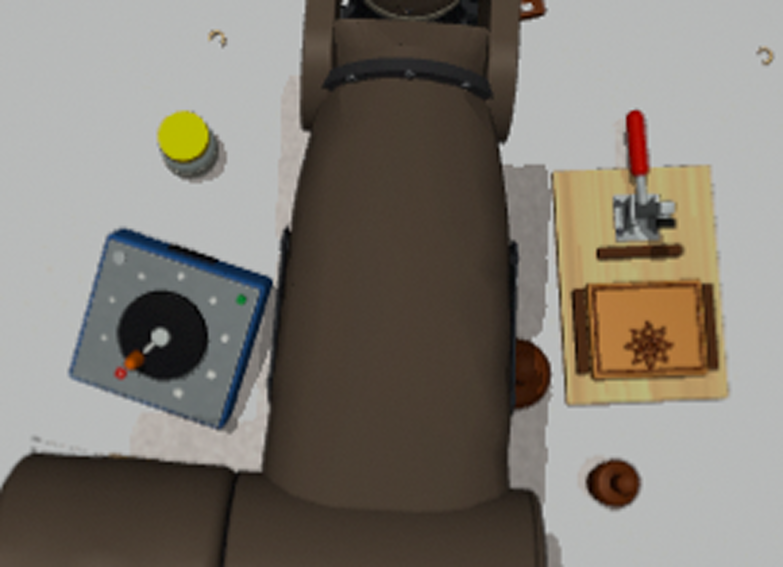

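```bash
python3 -c "
from workcell import bot
print(bot.finish_job())"
```

```text
the job is handed in; nothing more can be done
None
```

I turned the large unit's speed knob anticlockwise about 204° by its stud, using the shut fingers, until it met its off stop. I then pushed the red clamp handle back over centre with the shut fingertips, lifted clear, and handed the job in at about 19.5 s. `finish_job` gave no verdict.

- **Knob:** With about 12 N still pushing, the stud no longer moved. Its pointer line lay at 150.2° and the red dot at 150.5°. After I let go, the stud read 150.9° against 150.4°, so it stayed at the stop.
- **Clamp:** The last pictures show the handle lying fully back, its end at about z = 0.05 m and x = 0.68 m, with the pad up off the plaque. I judged this from the pictures and depth, not from the joint value.
- **Other things:** The plaque is still in its nest. The jar and the 72 mm mallet stand upright and look unmoved. In the final scene view the chisel's handle also looks unmoved. The gripper was at z = 0.38 m, touching nothing.
- **Disagreements:** In the final top view the arm hid part of the mallet and chisel. The trained networks' low-confidence hits for mallet, chisel and stud there were false or off, so I relied on the scene view for those. Their plaque readings shifted by about 5 to 10 mm between the first and last pictures. I took that as network error, because the plaque still sits squarely between its fences.

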